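# Blow out the clamped pipette

### The job

Two identical pipettes are clamped upright in stands, one with its tip inside the tall clear beaker, the other over the flat round dish. Blow out the one in the beaker: press its plunger button straight down, through the soft first stop and on against the stiffer spring as far as it goes, keep it down for about half a second, then let it come all the way back up. Do not press the plunger of the pipette over the dish.

Things in the scene. Friction and masses are not known exactly. Their poses are not given: they have to be found in the camera images.
- button_beaker (a point): TO PRESS: top centre of the plunger button (16 mm square) of the pipette in the tall clear beaker (71 mm wide, 94 tall). Rests 275 mm above the worktop, highest point of its stand; moves only straight down, with this point, and springs back. First 10 mm soft (2 to 4 N); at that first stop 9 N is needed to go on; next 6 mm stiff (9 to 15 N); hard second stop 16 mm down (259 mm).
- button_dish (a point): NOT to be pressed: the same point on the second, identical pipette, which is clamped over the flat round dish (90 mm across, 15 mm tall). Same size, same height at rest (275 mm), same springs.
- stand_beaker: fixed stand with the beaker and its pipette: grey base plate 145 x 100 x 8 mm, steel post, black clamp collar. Origin on the worktop under the pipette's axis, z up; x points from the pipette to the post (12 mm thick, 76 mm away, top 210 mm above the worktop). The pipette's body is 26 mm across.
- stand_dish: the same kind of fixed stand with the same frame, carrying the flat dish and the second pipette.

How it is judged:
By the outcome, as a careful person would: the job done as asked, in the order asked, and still so for the second after the job is handed in, with the robot touching nothing.
It also fails if it takes over 26 s, if anything falls off the work surface, if the arm or the gripper's body presses on something with over 40 N, if the wrist force passes 120 N, or if a joint passes its speed limit or range.

### The arm

A 7-joint arm with a two-finger parallel gripper is mounted at the origin on a cart in front of the work surface, level with it; the furniture and walls round the work are solid. World frame = base frame: x ahead of the robot, y to its left, z up, the work surface at z = 0. Lengths are in m, angles in rad, forces in N, time in s.
With the tool pointing down it reaches from about 0.425 to 0.925 m from the base axis. Payload 6.8 kg.
Tool frame: the origin (TCP) lies on the mounting face of the last link; the fingertips stand 173 mm ahead of it and the grasp point (between the pads) lies 155 mm ahead of it; z points along the fingers, y is the line along which they close (so a half turn about z gives the same grasp; the last joint's range is limited). The gripper opens to 85 mm and grips with 20 to 120 N. Pads are 22 mm wide; open, the fingers measure 114 mm over their backs; the gripper's body (76 mm by 85 mm) begins 54 mm behind the grasp point. The pads swing forward as they close: fully open they stand 13 mm farther back than shut.
Start: joints at [1.041, 0.477, 0.022, 1.555, -0.011, 1.109, -0.083], TCP at [0.276, -0.616, 0.405] pointing down, gripper open.
Joint ranges: [-2.96, 2.96], [-0.34, 2.1], [-1.41, 1.46], [0.24, 2.44], [-1.37, 4.51], [0.17, 1.92], [-2.96, 2.96]. Speed limits (rad/s): [2.39, 2.39, 3.14, 3.14, 3.14, 3.14, 3.14].

### API

Orientations are given as a unit quaternion [w, x, y, z].
In Python, from station import bot gives the robot as it stands. The module is installed in compiled form; this text tells all that it offers.
- The arm moves only by the shell command python3 -m pendant 'ROWS' [FORCE]. ROWS is JSON, a list of rows, each a list of 5 numbers: the finger opening in m, from 0 to 0.0854, then the shift along the tool's x, y, z in m, then the turn about the tool's z in degrees. In form: [[jaw, x, y, z, yaw], ...]. A call has 1 to 12 rows; each row shifts and turns the commanded pose from where the row before left it, along the tool's axes as they then stand; what a row does not reach is not made up. A row lasts 1/12 s, in which the tool goes at most 41.7 mm and 7.16 degrees, less where a joint would pass 70% of its speed; a pose out of reach is approached as far as the arm can. A call with a gripper value outside its range is refused whole. The fingers move at their own pace and stop on an object; FORCE is the grip in N (left out, the last holds). Time passes only in rows, so rows that do not move let the fingers close. It gives the time, the measured TCP pose, the force, the opening and the grip force at its end, in the units of the state.
- bot.get_obs(): the state, without advancing time (a new reading comes with each control period).
- bot.read_camera(name): name is "side" or "top"; returns (picture, depth): 420x560x3 uint8, blue, green, red; 420x560 float32, m along the optical axis (not along the pixel's ray), 0 where there is no reading.
- bot.camera_model(name): a dict with "intrinsics" (3x3 intrinsics, pixels), "R" (3x3) and "t" (3): a world point X has camera coordinates R X + t. Camera axes: x right, y down, z forward; pixel columns grow to the right and rows downward; lengths in m; the calibration is good to about 2 mm. A picture is of the moment at which its call begins. camera_model takes no time and is no camera call.
- bot.hand_in(): hands the job in; it is judged then, once.
Trained networks look in the newest picture that a camera, given by its name, has taken for a name from the list of things; names that differ only in an ending like _2 or _b are one class to them, and where a whole thing is asked for, a point or a joint stands for the part that bears it (a point fixed in the world has none). Each returns a list of dicts, best first, with "score" (0 to 1); they miss things now and then, are a little off and sometimes report something else, mostly with a low value. They report only what shows in the picture. A call takes as long as a camera call.
- bot.boxes_of(name, camera): "at" ([column, row] in pixels, amid what is visible of it).
- bot.trace(name, camera): "mask" (420x560 bool, what is visible of it) and "at" ([column, row] in pixels, amid what is visible of it).
- bot.pinpoint(name, camera): "at" ([column, row] in pixels: a listed point, or the origin of a listed thing).
The state is a dict: "t": time; "q": joint angles; "joint_vel": joint speeds; "joint_torque": joint torques, N m; "eef_pos": TCP position; "tool_rot": TCP orientation; "contact_force": force on the tool from outside, world axes, zero at the start; "torque": the same for the moment, N m; "gripper_width": opening from 0.0 (shut) to 1.0 (fully open); "grasp_force": force on a finger pad.
Only numpy, scipy, OpenCV 4.12 (cv2) and the standard library are available. Lean on these libraries where they do the work, as an engineer would, in place of code of your own. Each camera call takes 0.05 s, during which the arm holds its last target. There are 200 camera calls.

## Working session

There is one attempt and no reset: what is moved stays moved. The work goes in short steps, Python scripts to look and compute and a shell command to move; the robot and the scene stay as the last step left them, time stands still between calls to the robot, and variables do not carry over. Pictures are saved under pics/ and viewed, at most 10 in all, crops included, and the job is handed in when it is done.

```bash
mkdir -p pics
cat > h.py <<'E'
import numpy as np, cv2
from station import bot
def world(cam,u,v,d):
    m=bot.camera_model(cam);K=np.array(m["intrinsics"]);R=np.array(m["R"]);t=np.array(m["t"])
    return R.T@(d*np.linalg.solve(K,[u,v,1])-t)
def at_z(cam,u,v,z):
    m=bot.camera_model(cam);K=np.array(m["intrinsics"]);R=np.array(m["R"]);t=np.array(m["t"])
    c=-R.T@t; r=R.T@np.linalg.solve(K,[u,v,1]); return c+r*(z-c[2])/r[2]
E
python3 - <<'E'
from h import *
ims=[]
for c in("side","top"):
    p,d=bot.read_camera(c); cv2.imwrite(f"pics/{c}0.png",p)
    m=bot.camera_model(c); print(c,"campos",np.round(-np.array(m["R"]).T@np.array(m["t"]),3))
    for n in("button_beaker","button_dish","stand_beaker","stand_dish"):
        for r in bot.pinpoint(n,c)[:3]:
            u,v=r["at"]; z=.275 if "button" in n else 0
            dd=d[int(round(v)),int(round(u))]
            print(c,n,round(r["score"],2),np.round(r["at"],1),"plane",np.round(at_z(c,u,v,z),3),"depth",np.round(world(c,u,v,dd),3))
o=bot.get_obs();print(o["t"],o["eef_pos"],o["tool_rot"],o["contact_force"],o["gripper_width"])
E
```

```text
side campos [0.244 0.69  0.682]
side button_beaker 0.52 [301.3 148.1] plane [ 0.508 -0.275  0.275] depth [ 0.671 -0.871  0.023]
side button_dish 0.63 [263.8 217.5] plane [0.482 0.047 0.275] depth [0.483 0.045 0.274]
side stand_beaker 0.69 [294.4 250.7] plane [ 0.512 -0.257  0.   ] depth [ 0.505 -0.232  0.018]
side stand_dish 0.83 [263.9 330.8] plane [0.489 0.035 0.   ] depth [0.481 0.057 0.023]
top campos [ 0.432 -0.155  1.048]
top button_beaker 0.47 [371.1 213.3] plane [ 0.501 -0.263  0.275] depth [ 0.501 -0.263  0.273]
top button_dish 0.51 [179.7 223.5] plane [0.49  0.046 0.275] depth [0.49  0.045 0.276]
top button_dish 0.47 [213.2 230.7] plane [ 0.477 -0.009  0.275] depth [0.492 0.038 0.026]
top stand_beaker 0.96 [358.  226.3] plane [ 0.498 -0.272  0.   ] depth [ 0.487 -0.253  0.174]
top stand_dish 0.64 [214.4 230.3] plane [0.494 0.04  0.   ] depth [0.493 0.035 0.026]
0.5 [ 0.27634528 -0.61582861  0.40464102] [-4.23416792e-05  9.77847189e-01  2.09320026e-01 -9.64281315e-07] [ 0.24708961 -0.54502933 -0.39005636] 0.9977962157570225
```

View pics/side0.png

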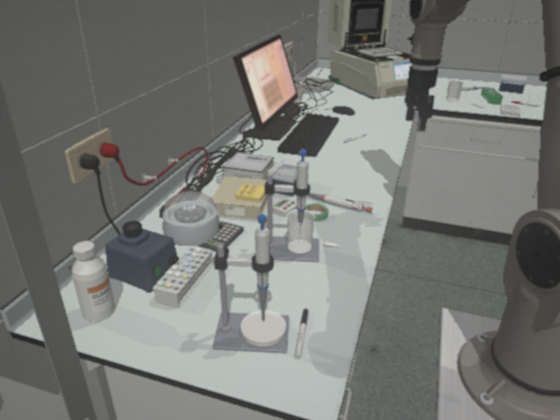

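View pics/top0.png

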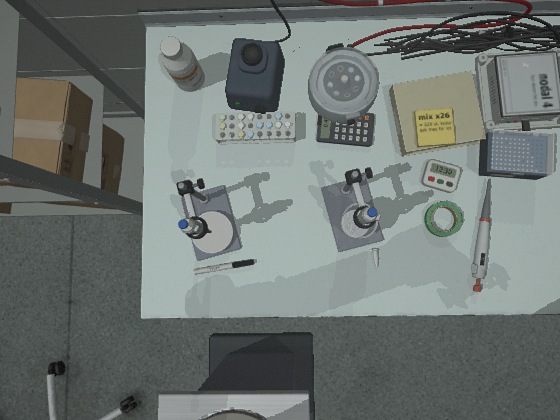

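The side view shows the dish pipette in front (button about 263,218) and the beaker pipette behind it (302,154). In the top view the beaker button is at (371,213) and the dish button at (183,225). I'll refine with the blue colour and depth.

Run:
```python
from h import *
for c,rois in(("top",[(371,213),(183,225)]),("side",[(302,154),(263,218)])):
    p,d=bot.read_camera(c); q=p.astype(int)
    m=(q[...,0]-q[...,2]>60)
    for u,v in rois:
        s=np.zeros_like(m); s[v-14:v+15,u-14:u+15]=True
        ys,xs=np.where(m&s); P=np.array([world(c,x,y,d[y,x]) for x,y in zip(xs,ys) if d[y,x]>0])
        t=P[P[:,2]>.268]
        print(c,len(P),xs.min(),xs.max(),ys.min(),ys.max(),len(t),"mean",t.mean(0).round(4),t.min(0).round(3),t.max(0).round(3))
o=bot.get_obs();from scipy.spatial.transform import Rotation as Ro
w=o["tool_rot"];R=Ro.from_quat([w[1],w[2],w[3],w[0]]).as_matrix();print(R.round(3));
dl=np.array([.501,-.265,.47])-o["eef_pos"];print("tool shift",R.T@dl)
```

```text
top 58 368 376 208 215 58 mean [ 0.5035 -0.2643  0.2755] [ 0.498 -0.271  0.272] [ 0.509 -0.258  0.279]
top 56 178 186 220 228 56 mean [0.4897 0.0415 0.2759] [0.483 0.035 0.273] [0.496 0.048 0.278]
side 11 301 304 150 153 11 mean [ 0.5003 -0.2603  0.2743] [ 0.497 -0.266  0.271] [ 0.504 -0.257  0.276]
side 25 259 264 215 219 25 mean [0.4867 0.0461 0.2749] [0.482 0.039 0.272] [0.492 0.053 0.277]
[[ 0.912  0.409  0.   ]
 [ 0.409 -0.912 -0.   ]
 [ 0.     0.    -1.   ]]
tool shift [ 0.34860309 -0.22812365 -0.06529544]
```

```bash
python3 -m pendant '[[0,0,0,-0.03,0],[0,0,0,-0.03,0],[0,0,0,-0.025,0],[0,0.03,-0.02,0,0],[0,0.03,-0.02,0,0],[0,0.03,-0.02,0,0],[0,0.03,-0.02,0,0],[0,0.03,-0.02,0,0],[0,0.03,-0.02,0,0],[0,0.03,-0.02,0,0],[0,0.03,-0.02,0,0],[0,0.03,-0.02,0,0]]' 40
cat > go.py <<'E'
from h import *
from scipy.spatial.transform import Rotation as Ro
o=bot.get_obs();w=o["tool_rot"];R=Ro.from_quat([w[1],w[2],w[3],w[0]]).as_matrix()
print(o["t"],o["eef_pos"],R.round(3),"shift",R.T@(np.array([.502,-.264,.432])-o["eef_pos"]),o["contact_force"],o["gripper_width"])
E
python3 go.py
```

```text
t: 1.6
eef_pos: [0.4496, -0.3394, 0.49]
tool_rot: [0.0, 0.978, 0.209, 0.0]
contact_force: [0.9, 0.1, 0.1]
gripper_width: -0.003
grasp_force: 0.0
1.6 [ 0.44955252 -0.33944227  0.49003542] [[ 0.912  0.409  0.   ]
 [ 0.409 -0.912 -0.   ]
 [ 0.     0.001 -1.   ]] shift [ 0.07871453 -0.04740499  0.05802736] [0.94322697 0.10508407 0.11242321] -0.003273475414628833
```

```bash
python3 -m pendant '[[0,0.026,-0.016,0,0],[0,0.026,-0.016,0,0],[0,0.026,-0.015,0,0],[0,0,0,0.02,0],[0,0,0,0,0],[0,0,0,0,0]]'
python3 go.py
python3 - <<'E'
from h import *
a,_=bot.read_camera("side");b,_=bot.read_camera("top")
A=cv2.resize(a[80:220,230:380],(400,373),interpolation=2);B=cv2.resize(b[140:280,300:450],(400,373),interpolation=2)
cv2.imwrite("pics/near.png",np.hstack([A,B]))
E
```

```text
t: 2.1
eef_pos: [0.5004, -0.2666, 0.469]
tool_rot: [-0.0, 0.978, 0.209, -0.001]
contact_force: [-0.4, -0.7, 0.2]
gripper_width: -0.0
grasp_force: 0.0
2.1 [ 0.50036585 -0.26662571  0.46902739] [[ 0.912  0.409 -0.002]
 [ 0.409 -0.912  0.   ]
 [-0.002 -0.001 -1.   ]] shift [ 0.00264224 -0.00167862  0.03702422] [-0.35304631 -0.66429087  0.20615306] -0.0002736095155538091
```

View pics/near.png

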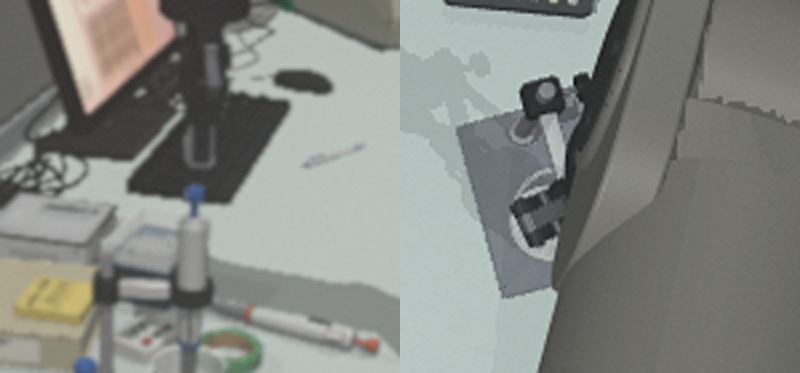

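The fingertips stand about 20 mm above the beaker button: tips at (200,160) and button at (195,187) in the side crop. I'll apply the small correction and lower almost to contact.

```bash
python3 -m pendant '[[0,0.0025,-0.0015,0,0],[0,0,0,0.01,0],[0,0,0,0.01,0],[0,0,0,0.004,0],[0,0,0,0.004,0],[0,0,0,0.004,0]]'; python3 go.py
```

```text
t: 2.7
eef_pos: [0.5023, -0.2641, 0.4375]
tool_rot: [-0.0, 0.978, 0.209, -0.0]
contact_force: [-4.0, 1.4, 11.0]
gripper_width: 0.0
grasp_force: 5.1
2.7 [ 0.50228711 -0.26410046  0.43748672] [[ 0.913  0.409 -0.001]
 [ 0.409 -0.913  0.   ]
 [-0.001 -0.    -1.   ]] shift [-0.00021607 -0.00020667  0.005487  ] [-3.97087944  1.4189048  10.99841857] 0.00041204147111831746
```

```bash
python3 -m pendant '[[0,0,0,0.003,0],[0,0,0,0.002,0],[0,0,0,0.001,0]]'; python3 go.py
```

```text
t: 2.95
eef_pos: [0.5022, -0.264, 0.433]
tool_rot: [0.0, 0.978, 0.209, -0.0]
contact_force: [-7.1, 1.2, 14.1]
gripper_width: -0.004
grasp_force: 7.3
2.95 [ 0.50222244 -0.26404236  0.43295586] [[ 0.913  0.409 -0.   ]
 [ 0.409 -0.913 -0.   ]
 [-0.001  0.    -1.   ]] shift [-0.00018511 -0.0001298   0.00095595] [-7.10387318  1.19092063 14.072701  ] -0.004308542516204322
```

```bash
python3 -m pendant '[[0,0,0,0.001,0],[0,0,0,0.001,0]]'; python3 go.py
```

```text
t: 3.12
eef_pos: [0.5022, -0.2641, 0.4321]
tool_rot: [0.0, 0.978, 0.209, -0.0]
contact_force: [-10.7, 4.3, 24.7]
gripper_width: 0.002
grasp_force: 12.4
3.1167 [ 0.50219328 -0.26405877  0.43210024] [[ 0.913  0.409  0.   ]
 [ 0.409 -0.913 -0.001]
 [-0.     0.001 -1.   ]] shift [-0.00015235 -0.00013272  0.00010019] [-10.7394763   4.3436277  24.7194644] 0.0019427377190359624
```

Hard second stop reached: the force jumped to about 25 N at 16 mm. Now hold it there.

```bash
python3 -m pendant '[[0,0,0,0,0],[0,0,0,0,0],[0,0,0,0,0],[0,0,0,0,0],[0,0,0,0,0],[0,0,0,0,0]]'
```

```text
t: 3.62
eef_pos: [0.5021, -0.264, 0.4322]
tool_rot: [0.0, 0.978, 0.209, 0.0]
contact_force: [-9.8, 2.7, 18.9]
gripper_width: -0.001
grasp_force: 9.6
```

```bash
python3 -m pendant '[[0,0,0,-0.01,0],[0,0,0,-0.015,0],[0,0,0,-0.025,0],[0,0,0,-0.02,0],[0,-0.03,0.02,0,0],[0,-0.03,0.02,0,0],[0,-0.03,0.02,0,0],[0,-0.03,0.02,0,0],[0,-0.03,0.02,0,0],[0,-0.03,0.02,0,0],[0,0,0,0,0],[0,0,0,0,0]]'
python3 - <<'E'
from h import *
for c,(u,v) in(("top",(371,213)),("side",(302,154))):
    p,d=bot.read_camera(c); q=p.astype(int); m=(q[...,0]-q[...,2]>60)
    s=np.zeros_like(m); s[v-14:v+15,u-14:u+15]=True
    ys,xs=np.where(m&s); P=np.array([world(c,x,y,d[y,x]) for x,y in zip(xs,ys) if d[y,x]>0])
    print(c,len(P),P.mean(0) if len(P) else None,P[:,2].max() if len(P) else None)
o=bot.get_obs();print(o["contact_force"],o["joint_vel"].max() if hasattr(o["joint_vel"],"max") else "")
E
```

```text
t: 4.62
eef_pos: [0.3856, -0.4492, 0.4991]
tool_rot: [-0.0, 0.978, 0.207, -0.0]
contact_force: [0.5, 0.5, 0.2]
gripper_width: -0.001
grasp_force: 0.0
top 56 [ 0.50361495 -0.26426719  0.27533604] 0.2781133327849106
side 6 [ 0.49913851 -0.25768719  0.2746665 ] 0.27626942906545043
[-0.80743371  0.33080917  0.19027146] 0.0030692852023714136
```

The button is back at 275 mm and the arm is clear of everything.

```bash
python3 -c "
from station import bot
print(bot.hand_in())"
```

```text
the job is handed in; nothing more can be done
None
```

I pressed the beaker pipette's plunger to its second stop (16 mm down, about 25 N), held it for about 0.5 s, and let it return to 275 mm. I did not touch the dish pipette, and the job is handed in.

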